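Close the clay extruder with its bayonet cap and hold it home

ROBOT

A 6-joint arm with a two-finger parallel gripper is mounted at the origin on the work surface. World frame = base frame: x ahead of the robot, y to its left, z up, the work surface at z = 0. Lengths are in m, angles in rad, forces in N, time in s.
With the tool pointing down it reaches from about 0.35 to 0.85 m from the base axis. Payload 8.1 kg.
Tool frame: the origin (TCP) lies on the centre line of the jaws, within the pads' length; the fingertips stand robot.tip_reach ahead of it and the grasp point (between the pads) lies 5 mm behind it (robot.tip_reach is the distance from the TCP to the fingertips, in m); z points along the fingers, y is the line along which they close (so a half turn about z gives the same grasp; the last joint's range is limited). The gripper opens to 93 mm and grips with 3 to 60 N. Pads are 15 mm wide; open, the fingers measure 128 mm over their backs; the gripper's body (75 mm by 188 mm) begins 65 mm behind the grasp point.
Start: joints at [-1.419, 0.13, 1.488, -0, 1.523, -0.085], TCP at [0.141, -0.583, 0.233] pointing down, gripper open.
Joint ranges: [-2.96, 2.96], [-0.89, 2.26], [0.02, 2.5], [-1.34, 4.48], [0, 2.73], [-2.66, 2.66]. Speed limits (rad/s): [2.39, 2.39, 2.79, 3.14, 3.14, 3.14].

INTERFACE

Orientations are given as a 3x3 rotation matrix whose columns are the frame's x, y, z axes.
In Python, from bench import robot gives the robot as it stands.
- The arm moves only by the shell command python3 -m crank 'ROWS' [FORCE]. ROWS is JSON, one flat list of numbers, 7 for each row, row after row: the shift along the tool's x, y, z in m, then the turn, a rotation vector about the tool's x, y, z in degrees, then the finger opening in m, from 0 to 0.093. In form: [tx, ty, tz, rx, ry, rz, grip, tx, ty, tz, rx, ry, rz, grip, ...]. A call has 1 to 5 rows; each row is the pose to reach, as a shift and turn from the pose commanded when the call began, along the tool's axes at that moment; what a row does not reach only later rows make up. A row lasts 1/12 s, in which the tool goes at most 41.7 mm and 7.16 degrees, less where a joint would pass 70% of its speed; a pose out of reach is approached as far as the arm can. A call with a gripper value outside its range is refused whole. The fingers move at their own pace and stop on an object; FORCE is the grip in N (left out, the last holds). Time passes only in rows, so rows that repeat a pose let the fingers close. It gives the time, the measured TCP pose, the force and the opening at its end, in the units of the state.
- robot.observe(): the state, without advancing time (a new reading comes with each control period).
- robot.snapshot(name): name is "side" or "top"; returns a dict with "image" (384x512x3 uint8, red, green, blue), "z_map" (384x512 float32, m along the optical axis (not along the pixel's ray), 0 where there is no reading), "K" (3x3 intrinsics, pixels), "camera_from_world" (4x4, takes a point from world to camera coordinates). Camera axes: x right, y down, z forward; pixel columns grow to the right and rows downward; lengths in m; the calibration is good to about 2 mm. A picture is of the moment at which its call begins.
- robot.finish_job(): hands the job in, once; it reports no verdict.
Trained networks look in a picture, given as the dict that the camera call returned (one of the last four; its "shot" number tells which), for a name from the list of things; names that differ only in an ending like _2 or _b are one class to them, and where a whole thing is asked for, a point or a joint stands for the part that bears it (a point fixed in the world has none). Each returns a list of dicts, best first, with "score" (0 to 1); they miss things now and then, are a little off and sometimes report something else, mostly with a low value. They report only what shows in the picture. A call takes as long as a camera call. They do not tell look-alikes from the thing itself.
- robot.trace(picture, label): "pixels" (384x512 bool, what is visible of it) and "bbox" ([left, top, right, bottom] in pixels, round what is visible of it).
The state is a dict: "t": time; "joint_positions": joint angles; "joint_vel": joint speeds; "joint_torque": joint torques, N m; "eef_pos": TCP position; "eef_rot": TCP orientation; "contact_force": force on the tool from outside, world axes, zero at the start; "moment": the same for the moment, N m; "gripper_width": opening from 0.0 (shut) to 1.0 (fully open).
Only numpy, scipy, OpenCV 4.12 (cv2) and the standard library are available. Lean on these libraries where they do the work, as an engineer would, in place of code of your own. Each camera call takes 0.05 s, during which the arm holds its last target. There are 200 camera calls.

TASK

Pick up the blue bayonet cap by its wing grip, put it into the mouth of the upright clay extruder with its lugs in the two slots, push it down against the spring and turn it a full quarter turn clockwise (seen from above). Finish while still gripping it and holding it there, turned and pressed fully home with its flange down on the brass lip, so that a colleague can fit the locking pin: do not let go. Leave the yellow cap and everything else on the bench where it is.

Things in the scene. Friction and masses are not known exactly. Their poses are not given: they have to be found in the camera images.
- cap_blue: Blue-topped bayonet cap, 0.2 kg, standing on its foot, the one to fit. Origin: centre of underside, z up. Neck radius 22, z 0-24; two lugs at +x and -x, 10 wide (y), out to 30 from the axis, z 3-10; flange radius 38, z 24-30; wing grip bar on top 56 (x) by 14 (y), z 30-62, in line with the lugs. Slot along y under the neck, 10.4 wide, 9 deep. Same after half a turn.
- cap_yellow: Yellow-topped bayonet cap, 0.2 kg, standing on its foot, a spare, to be left alone. Origin: centre of underside, z up. Neck radius 22, z 0-24; two lugs at +x and -x, 10 wide (y), out to 30 from the axis, z 3-10; flange radius 38, z 24-30; wing grip bar on top 56 (x) by 14 (y), z 30-62, in line with the lugs. Slot along y under the neck, 10.4 wide, 9 deep. Same after half a turn.
- wing (a point): On the blue cap's axis, 46 above its underside, mid-height of the wing grip bar: pinch the bar here from above, across its 14 mm thickness (cap y). Axes as cap_blue. White marks on the flange beside the bar's ends show the line of the lugs.
- extruder: Clay extruder fixed upright on the bench: aluminium barrel radius 41, 120 tall, on a dark 130 x 130 x 14 base plate. Origin: centre of underside, z up. Brass lip at the top, z 110-120, bore radius 23.5, with two entry slots at +x and -x, 14 wide (y), out to 32 from the axis, marked by white dashes. Under the lip a chamber of radius 34 lets the lugs turn freely. Same after half a turn.
- mouth (a point): Centre of the extruder's mouth, level with the top of the brass lip; axes as extruder. Fully home, the flange lies on the lip and the cap's origin is 24 below this point. The lugs can turn under the lip once the cap's origin is over 20 below it. If let go when turned, the spring lifts the cap 4 until the lugs meet the lip.
- press (a joint): Sprung follower plate in the mouth, m pressed down: 0 at rest (plate 12 below the lip's top), 0.012 with the cap fully home, stop at 0.015. The spring pushes up with about 4 N at 0 and 12 N at 0.012.
- follower (a joint): Turn of the follower plate, rad, clockwise from above: 0 at rest, stop at 1.62 (just past a quarter turn), sprung back to 0 (about 0.13 Nm at 1.57). A red blade on it (6.5 thick, 6 high, 30 long along the extruder's y at rest) enters the slot under the cap and is turned by it with up to about 0.15 rad of play.
- plaster_block: Loose cream block 120 x 55 x 50; bystander, origin centre of underside.
- jar: Loose glass jar with steel lid, radius 36, 85 tall; bystander, origin centre of underside.
- wood_knife: Loose flat wooden modelling knife 170 x 16 x 8; bystander, origin centre of underside.
- steel_rib: Loose round steel scraper, radius 32, 4 thick; bystander, origin centre of underside.
- brush: Loose brush lying along its x; bystander.
- leaf_dish: Loose terracotta dish, radius 60 with a stem to +x, 8 thick; bystander, origin centre of the disc's underside.
Mind the look-alikes: they are no part of the job. What is meant by the cap_blue is not pink or purple, and is the larger of those in its own colour.

How it is judged:
On the way, in this order (a step that is already met when the one before it is completed fails the run):
1. the blue cap is held in the fingers, lifted clear of the bench (over 30 mm) (contact force between the fingers and cap_blue above 1 N and height (world z) of cap_blue above 0.03 m), for 0.1 s.
2. the cap is in the mouth with its lugs in the slots (12 mm or more in), not yet turned (follower below 0.35 rad) (contact force between the fingers and cap_blue above 1 N and horizontal distance between cap_blue and mouth below 0.004 m and z of cap_blue in the frame of mouth below -0.012 m and value of joint follower below 0.35 rad), for 0.05 s.
At the end, for the whole second after the job is handed in: The blue cap is gripped by the fingers (over 1 N), centred in the mouth within 4 mm, upright within 0.08 rad, its flange within 2.5 mm of the lip (follower pressed over 9 mm), the follower turned over 1.25 rad and the cap's wing at least 1.35 rad from the slots' line, at rest (under 0.03 m/s) (contact force between the fingers and cap_blue above 1 N and horizontal distance between cap_blue and mouth below 0.004 m and z of cap_blue in the frame of mouth below -0.0215 m and angle between cap_blue's own z axis and vertical below 0.08 rad and value of joint press above 0.009 m and value of joint follower above 1.25 rad and angle between the x axis of cap_blue and the x axis of extruder, either way round above 1.35 rad and linear speed of cap_blue below 0.03 m/s); the arm keeps its last pose, push and grip.
It fails at once if the yellow cap moved more than 30 mm (distance of cap_yellow from where it was at the start of the episode above 0.03 m).
It fails at once if any other loose thing on the bench (plaster block, jar, wood knife, steel rib, brush, leaf dish) moved more than 30 mm (distance of any of plaster_block, jar, wood_knife, steel_rib, brush, leaf_dish from where it was at the start of the episode above 0.03 m).
It also fails if it takes over 43 s, if anything falls off the work surface, if the arm or the gripper's body presses on something with over 40 N, if the wrist force passes 120 N, or if a joint passes its speed limit or range.

## Working session

There is one attempt and no reset: what is moved stays moved. The work goes in short steps, Python scripts to look and compute and a shell command to move; the robot and the scene stay as the last step left them, time stands still between calls to the robot, and variables do not carry over. Pictures are saved under pics/ and viewed, on a budget of 10 in all, crops included, one or two more only if the job needs it, and the job is handed in when it is done.

```bash
mkdir -p pics; ls
cat > h.py <<'E'
from bench import robot
import numpy as np, cv2
def cloud(s):
    K=s["K"];z=s["z_map"];v,u=np.mgrid[:384,:512]
    c=np.stack([(u-K[0,2])/K[0,0]*z,(v-K[1,2])/K[1,1]*z,z,np.ones_like(z)],-1)
    return (c@np.linalg.inv(s["camera_from_world"]).T)[...,:3], z>0
E
python3 - <<'E'
from h import *
print(robot.tip_reach); o=robot.observe(); print(o["eef_pos"],o["eef_rot"],o["gripper_width"])
for n in("top","side"):
    s=robot.snapshot(n); cv2.imwrite(f"pics/{n}0.png",cv2.cvtColor(s["image"],cv2.COLOR_RGB2BGR))
    P,ok=cloud(s)
    np.savez(f"{n}0.npz",img=s["image"],P=P,ok=ok,K=s["K"],T=s["camera_from_world"])
    for l in("cap_blue","cap_yellow","extruder"):
        for d in robot.trace(s,l)[:4]:
            m=d["pixels"]&ok; p=P[m]
            print(n,l,round(d["score"],2),d["bbox"],np.median(p,0).round(3),p[:,2].max().round(3), s["image"][m].mean(0).round())
E
```

```text
pics
0.014
[ 0.14069896 -0.58270812  0.23159055] [[ 9.72100795e-01  2.34563350e-01 -2.79903126e-04]
 [ 2.34563467e-01 -9.72099119e-01  1.81193534e-03]
 [ 1.52920040e-04 -1.82703883e-03 -9.99998319e-01]] 1.0021420632949185
top cap_blue 0.81 [325.6, 196.0, 350.2, 218.1] [ 0.538 -0.277  0.032] 0.067 [ 53.  81. 112.]
top cap_blue 0.64 [367.1, 202.5, 383.4, 216.6] [ 0.53  -0.408  0.025] 0.052 [ 58.  78. 106.]
top cap_blue 0.61 [299.4, 178.6, 318.2, 196.9] [ 0.599 -0.175  0.031] 0.067 [116.  69. 127.]
top cap_blue 0.57 [309.5, 239.2, 327.2, 257.8] [ 0.4   -0.211  0.025] 0.053 [187. 129. 139.]
top cap_yellow 0.31 [121.5, 211.8, 154.4, 261.6] [0.469 0.403 0.018] 0.024 [137. 128. 114.]
top extruder 0.55 [176.5, 180.0, 222.8, 231.7] [0.537 0.189 0.017] 0.127 [110. 100.  81.]
side cap_blue 0.75 [309.5, 140.0, 324.7, 154.8] [ 0.526 -0.403  0.026] 0.052 [54. 67. 96.]
side cap_blue 0.7 [286.7, 160.8, 310.7, 179.8] [ 0.532 -0.275  0.034] 0.068 [ 41.  64. 100.]
side cap_blue 0.6 [258.0, 169.8, 281.1, 198.8] [ 0.59  -0.166  0.032] 0.067 [106.  51. 129.]
side cap_blue 0.49 [321.2, 190.8, 343.7, 207.6] [ 0.394 -0.202  0.026] 0.055 [207. 111. 133.]
side cap_yellow 0.92 [284.9, 201.3, 305.8, 223.6] [ 0.468 -0.089  0.032] 0.068 [211. 166.  38.]
side extruder 0.56 [194.3, 245.7, 250.4, 308.3] [0.524 0.223 0.039] 0.126 [104.  90.  69.]
```

Run:
```python
import cv2,numpy as np
t=cv2.imread("pics/top0.png");s=cv2.imread("pics/side0.png")
a=cv2.resize(t[165:265,160:400],None,fx=3.3,fy=3,interpolation=cv2.INTER_CUBIC)
a=cv2.resize(t[165:265,150:400],(800,320),interpolation=cv2.INTER_CUBIC)
b=cv2.resize(s[130:310,180:360],(280,280),interpolation=cv2.INTER_CUBIC)
c=cv2.resize(s,(373,280))
o=np.zeros((600,800,3),np.uint8);o[:320]=a;o[320:,:280]=b;o[320:,300:673]=c
cv2.imwrite("pics/c1.png",o)
```

```text
(no output)
```

View pics/c1.png

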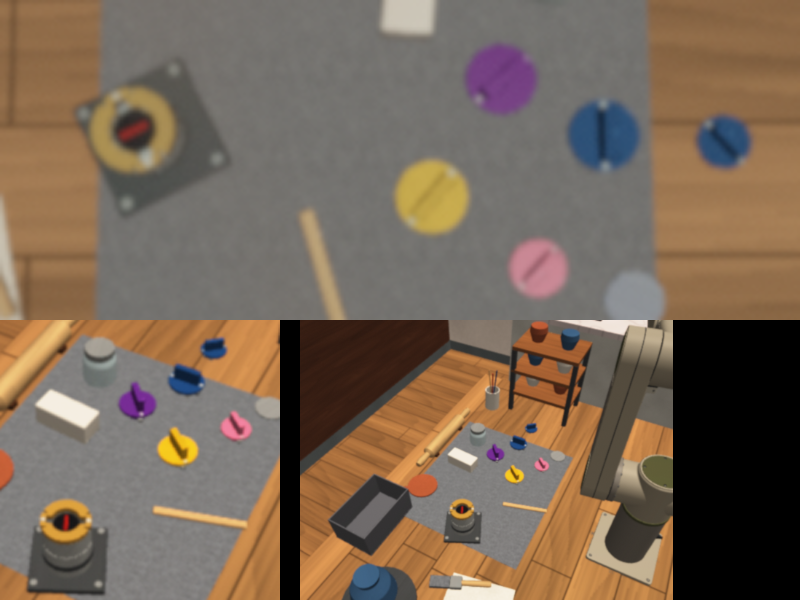

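```bash
cat >> h.py <<'E'
def at(s,u,v,h):
    K=s["K"];Ti=np.linalg.inv(s["T"] if "T" in s else s["camera_from_world"])
    uv=np.atleast_2d(np.c_[u,v]).astype(float)
    d=np.c_[(uv[:,0]-K[0,2])/K[0,0],(uv[:,1]-K[1,2])/K[1,1],np.ones(len(uv))]@Ti[:3,:3].T
    o=Ti[:3,3]; return o+d*((h-o[2])/d[:,2])[:,None]
E
python3 - <<'E'
from h import *
for n in("top","side"):
    s=np.load(n+"0.npz");P=s["P"];hsv=cv2.cvtColor(s["img"],cv2.COLOR_RGB2HSV).astype(int)
    g=s["img"].astype(int); print(n,"cam",np.linalg.inv(s["T"])[:3,3].round(3),"fx",s["K"][0,0])
    def win(c,r): return np.hypot(P[...,0]-c[0],P[...,1]-c[1])<r
    bench=win((.52,0.05),.06)&s["ok"]; print("mat z",np.median(P[bench][:,2]))
    w=win((.535,-.277),.055)
    blue=w&(hsv[...,0]>95)&(hsv[...,0]<125)&(hsv[...,1]>110)
    v,u=np.nonzero(blue); q=at(s,u,v,.03)
    (cx,cy),r=cv2.minEnclosingCircle(q[:,:2].astype(np.float32)); print("blue n",len(u),"encl",cx,cy,r,"mean",q.mean(0))
    d=np.hypot(q[:,0]-cx,q[:,1]-cy)
    zf=P[blue][:,2]; print("z pct",np.percentile(zf,[10,50,90,98]).round(4))
    wh=w&(hsv[...,1]<90)&(g.min(-1)>90)
    # lights near rim
    for k,nm in((w,"capwhite"),(win((.535,.2),.06)&(P[...,2]>.09),"lipwhite")):
        m=k&(hsv[...,1]<(70))&(g.min(-1)>(100)); 
        nn,lab,st,ce=cv2.connectedComponentsWithStats(m.astype(np.uint8))
        for i in range(1,nn):
            if st[i,4]>2: print(nm,st[i,4],ce[i].round(1),at(s,*ce[i],.03 if nm[0]=="c" else .12).round(4),g[lab==i].mean(0).round())
    br=win((.535,.2),.08)&(P[...,2]>.09)&(hsv[...,0]>12)&(hsv[...,0]<32)&(hsv[...,1]>90)&(g[...,0]>100)
    v,u=np.nonzero(br);q=at(s,u,v,.12);c,r=cv2.minEnclosingCircle(q[:,:2].astype(np.float32));print("brass",len(u),c,r,q.mean(0),"z",np.median(P[br][:,2]))
    rd=win((.535,.2),.06)&((hsv[...,0]<8)|(hsv[...,0]>172))&(hsv[...,1]>130)
    v,u=np.nonzero(rd);q=at(s,u,v,.114);e=np.linalg.svd(q[:,:2]-q[:,:2].mean(0))[2][0] if len(u)>3 else 0
    print("blade",len(u),q.mean(0),np.degrees(np.arctan2(e[1],e[0])))
E
```

```text
top cam [ 0.462 -0.008  1.22 ] fx 350.87593067563574
mat z 0.00120930344539949
blue n 313 encl 0.537858784198761 -0.2832750976085663 0.03479519486427307 mean [ 0.53788628 -0.28314085  0.03      ]
z pct [0.0281 0.0322 0.0625 0.0653]
capwhite 369 [330.3 209.9] [[ 0.5276 -0.2565  0.03  ]] [114. 114. 112.]
lipwhite 7 [185.6 194.4] [[0.5735 0.2169 0.12  ]] [155. 143. 118.]
lipwhite 3 [189.  198.7] [[0.56   0.2058 0.12  ]] [124. 122. 110.]
lipwhite 13 [196.  214.8] [[0.5092 0.183  0.12  ]] [168. 159. 135.]
brass 342 (0.5400223731994629, 0.1986820101737976) 0.04227947071194649 [0.54155487 0.1984068  0.12      ] z 0.11975746907494089
blade 34 [0.53907565 0.20019208 0.114     ] -63.930313839756515
side cam [0.125 0.822 1.117] fx 493.2624487949017
mat z 0.0016685128772008229
blue n 282 encl 0.5407111644744873 -0.28387463092803955 0.04399504140019417 mean [ 0.53760755 -0.28070415  0.03      ]
z pct [0.0286 0.0344 0.0601 0.064 ]
capwhite 4 [290.  164.8] [[ 0.5712 -0.2836  0.03  ]] [129. 136. 146.]
capwhite 365 [298.6 179.6] [[ 0.518  -0.2337  0.03  ]] [128. 127. 126.]
brass 555 (0.5353499054908752, 0.20189669728279114) 0.04451221227645874 [0.53612801 0.20387325 0.12      ] z 0.11997516222480054
blade 47 [0.53824427 0.20139698 0.114     ] 117.02817224727042
```

```bash
python3 -m crank '[0.1522,-0.0665,0,0,0,0,0.08, 0.1522,-0.0665,0,0,0,0,0.08, 0.1522,-0.0665,0,0,0,0,0.08, 0.1522,-0.0665,0,0,0,0,0.08]'
python3 -m crank '[0.1522,-0.0665,0,0,0,0,0.08, 0.1522,-0.0665,0,0,0,0,0.08, 0.1522,-0.0665,0,0,0,0,0.08, 0.1522,-0.0665,0,0,0,0,0.08]'
python3 -m crank '[0.1522,-0.0665,0,0,0,0,0.08, 0.1522,-0.0665,0,0,0,0,0.08, 0.1522,-0.0665,0,0,0,0,0.08, 0.1522,-0.0665,0,0,0,0,0.08]'
python3 - <<'E'
from h import *
s=np.load("top0.npz");g=s["img"].astype(float);P=s["P"]
w=np.hypot(P[...,0]-.538,P[...,1]+.282)<.05
# bar top: height
for n in("top","side"):
    s=np.load(n+"0.npz");P=s["P"];w=(np.hypot(P[...,0]-.538,P[...,1]+.282)<.05)&s["ok"]
    m=w&(P[...,2]>.052); q=P[m];c=q.mean(0);e=np.linalg.svd(q[:,:2]-c[:2])[2][0]
    print(n,m.sum(),c.round(4),"ang",np.degrees(np.arctan(e[1]/e[0])),np.ptp((q[:,:2]-c[:2])@e))
s=np.load("top0.npz");print(s["img"].sum(-1)[190:224,326:352])
print(at(s,[338.4,339.4],[197.5,216.9],.03))
E
```

```text
t: 0.73
eef_pos: [0.2741, -0.4817, 0.2327]
eef_rot: [[0.972, 0.234, 0.0], [0.234, -0.972, -0.0], [0.0, 0.0, -1.0]]
contact_force: [1.8, 0.0, -0.6]
gripper_width: 0.861
t: 1.07
eef_pos: [0.4069, -0.381, 0.2329]
eef_rot: [[0.972, 0.235, 0.0], [0.235, -0.972, -0.0], [0.0, 0.001, -1.0]]
contact_force: [0.7, 0.4, 0.4]
gripper_width: 0.86
t: 1.4
eef_pos: [0.5393, -0.2806, 0.2328]
eef_rot: [[0.972, 0.235, 0.0], [0.235, -0.972, -0.0], [0.0, 0.0, -1.0]]
contact_force: [0.3, -0.9, 1.2]
gripper_width: 0.863
top 85 [ 0.5385 -0.282   0.0616] ang -1.651000435670165 0.053155768593776076
side 91 [ 0.5353 -0.2793  0.0602] ang 2.2085091326385435 0.05589621805728258
[[342 350 344 340 337 337 334 332 332 335 338 336 337 343 342 338 337 340
  342 340 335 339 341 341 338 334]
 [341 347 346 342 340 338 337 337 334 336 342 341 343 341 340 337 337 341
  341 340 337 341 341 341 341 341]
 [340 341 346 343 340 338 341 338 338 339 341 346 344 343 338 336 332 337
  339 339 341 341 338 338 347 343]
 [336 341 345 342 346 344 346 343 342 339 341 344 343 343 335 335 335 336
  340 343 343 340 340 339 341 339]
 [340 34
[... 2641 characters left out ...]
 307 307 308 327 359 370 348 326 319 326
  331 334 336 338 340 338 340 341]
 [339 345 344 348 343 340 338 331 329 330 329 336 348 349 344 332 331 331
  338 341 340 340 342 340 340 341]
 [336 341 341 346 341 342 340 343 343 340 341 343 345 346 342 338 335 337
  337 342 340 341 336 340 340 341]
 [338 338 341 344 344 346 342 342 343 342 344 346 343 343 337 336 334 335
  338 342 340 340 340 340 341 343]
 [341 341 340 343 344 346 343 343 343 344 342 340 342 344 343 340 335 337
  340 340 340 343 339 339 340 341]
 [347 347 346 347 346 343 339 340 343 344 343 340 344 347 347 344 341 335
  342 342 341 340 338 337 337 340]]
[[ 0.56950898 -0.28495977  0.03      ]
 [ 0.50380195 -0.28634587  0.03      ]]
```

```bash
for i in 1 2 3 4; do python3 -m crank '[0,0,0,0,0,-35,0.045, 0,0,0,0,0,-35,0.045, 0,0,0,0,0,-35,0.045, 0,0,0,0,0,-35,0.045, 0,0,0,0,0,-35,0.045]' >/dev/null; done
python3 -m crank '[0,0,0.05,0,0,-27.4,0.045, 0,0,0.05,0,0,-27.4,0.045, 0,0,0.05,0,0,-27.4,0.045, 0,0,0.05,0,0,-27.4,0.045, 0,0,0.05,0,0,-27.4,0.045]'
python3 - <<'E'
from h import *
o=robot.observe();print(o["eef_pos"].round(4) if hasattr(o["eef_pos"],"round") else o["eef_pos"],o["joint_positions"])
E
```

```text
t: 3.48
eef_pos: [0.5376, -0.2821, 0.1822]
eef_rot: [[-1.0, -0.022, -0.001], [-0.022, 1.0, 0.0], [0.001, 0.0, -1.0]]
contact_force: [-0.7, 0.3, 0.4]
gripper_width: 0.484
[ 0.5376 -0.2821  0.1822] [-5.67654311e-01  1.77703360e-01  1.52853558e+00  4.72176580e-06
  1.43607293e+00 -2.16020091e+00]
```

```bash
python3 -m crank '[0,0,0.04,0,0,0,0.045, 0,0,0.08,0,0,0,0.045, 0,0,0.11,0,0,0,0.045, 0,0,0.133,0,0,0,0.045, 0,0,0.133,0,0,0,0.045]'
python3 -m crank '[0,0,0,0,0,0,0.02, 0,0,0,0,0,0,0.01, 0,0,0,0,0,0,0, 0,0,0,0,0,0,0, 0,0,0,0,0,0,0]' 30
python3 -m crank '[0,0,-0.04,0,0,0,0, 0,0,-0.08,0,0,0,0, 0,0,-0.12,0,0,0,0, 0,0,-0.16,0,0,0,0, 0,0,-0.16,0,0,0,0]'
python3 - <<'E'
from h import *
for n in("top","side"):
    s=robot.snapshot(n); P,ok=cloud(s); np.savez(n+"1.npz",img=s["image"],P=P,ok=ok,K=s["K"],T=s["camera_from_world"])
    hsv=cv2.cvtColor(s["image"],cv2.COLOR_RGB2HSV).astype(int)
    w=(np.hypot(P[...,0]-.538,P[...,1]+.282)<.07)&ok
    b=w&(P[...,2]>.13)&(hsv[...,0]>95)&(hsv[...,0]<125)&(hsv[...,1]>110)
    print(n,b.sum(),np.percentile(P[b],[2,50,98],0).round(4) if b.sum() else 0)
t=cv2.resize(np.load("top1.npz")["img"][160:250,290:410],(400,300),interpolation=cv2.INTER_CUBIC)
q=cv2.resize(np.load("side1.npz")["img"][90:210,230:390],(400,300),interpolation=cv2.INTER_CUBIC)
cv2.imwrite("pics/c2.png",np.hstack([t,q])[...,::-1])
E
```

```text
t: 3.9
eef_pos: [0.5369, -0.2817, 0.0465]
eef_rot: [[-1.0, -0.013, -0.002], [-0.013, 1.0, 0.001], [0.002, 0.001, -1.0]]
contact_force: [0.4, -0.7, 0.4]
gripper_width: 0.484
t: 4.32
eef_pos: [0.5382, -0.2824, 0.0503]
eef_rot: [[-1.0, -0.016, 0.001], [-0.016, 1.0, -0.001], [-0.001, -0.001, -1.0]]
contact_force: [0.5, 0.0, -0.4]
gripper_width: 0.176
t: 4.73
eef_pos: [0.5416, -0.2846, 0.2206]
eef_rot: [[-1.0, -0.016, 0.012], [-0.017, 1.0, -0.008], [-0.012, -0.008, -1.0]]
contact_force: [1.0, -0.1, 0.1]
gripper_width: 0.15
top 73 [[ 0.5352 -0.2714  0.1943]
 [ 0.5529 -0.2619  0.1982]
 [ 0.5687 -0.2508  0.2531]]
side 221 [[ 0.5097 -0.2903  0.1904]
 [ 0.5297 -0.2715  0.1955]
 [ 0.5692 -0.2461  0.2251]]
```

View pics/c2.png

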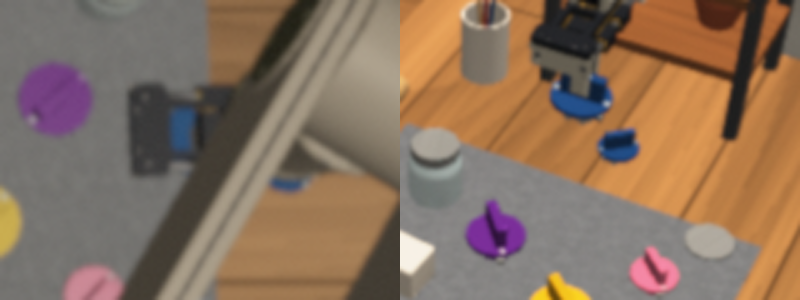

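```bash
for i in 1 2 3; do python3 -m crank '[-0.0012,0.04,0,0,0,0,0, -0.0024,0.08,0,0,0,0,0, -0.0036,0.12,0,0,0,0,0, -0.0036,0.161,0,0,0,0,0, -0.0036,0.161,0,0,0,0,0]' ; done
python3 -m crank '[0,0,0,0,0,-26,0, 0,0,0,0,0,-26,0, 0,0,0,0,0,-26,0, 0,0,0,0,0,-26,0, 0,0,0,0,0,-26,0]'
python3 -m crank '[0,0,0,0,0,0,0, 0,0,0,0,0,0,0, 0,0,0,0,0,0,0]'
python3 - <<'E'
from h import *
for n in("top","side"):
    s=robot.snapshot(n); P,ok=cloud(s); np.savez(n+"2.npz",img=s["image"],P=P,ok=ok,K=s["K"],T=s["camera_from_world"])
    hsv=cv2.cvtColor(s["image"],cv2.COLOR_RGB2HSV).astype(int)
    w=(np.hypot(P[...,0]-.54,P[...,1]-.2)<.07)&ok
    b=w&(P[...,2]>.13)&(hsv[...,0]>95)&(hsv[...,0]<125)&(hsv[...,1]>110)
    print(n,b.sum(),np.percentile(P[b],[2,50,98],0).round(4) if b.sum() else 0)
t=cv2.resize(np.load("top2.npz")["img"][160:250,140:260],(400,300),interpolation=cv2.INTER_CUBIC)
q=cv2.resize(np.load("side2.npz")["img"][190:330,140:300],(480,420),interpolation=cv2.INTER_CUBIC)
o=np.zeros((420,800,3),np.uint8);o[:240,:320]=cv2.resize(t,(320,240));o[:,320:]=q
cv2.imwrite("pics/c3.png",o[...,::-1])
print(robot.observe()["eef_pos"],robot.observe()["eef_rot"])
E
```

```text
t: 5.25
eef_pos: [0.5371, -0.1141, 0.2067]
eef_rot: [[-1.0, -0.021, -0.004], [-0.021, 1.0, 0.005], [0.004, 0.005, -1.0]]
contact_force: [-0.3, 0.3, -2.1]
gripper_width: 0.146
t: 5.67
eef_pos: [0.5377, 0.0465, 0.207]
eef_rot: [[-1.0, -0.022, -0.004], [-0.022, 1.0, 0.003], [0.004, 0.003, -1.0]]
contact_force: [0.4, -0.8, -2.0]
gripper_width: 0.149
t: 6.08
eef_pos: [0.5383, 0.207, 0.207]
eef_rot: [[-1.0, -0.022, -0.004], [-0.022, 1.0, 0.002], [0.004, 0.002, -1.0]]
contact_force: [1.0, -0.2, -2.3]
gripper_width: 0.152
t: 6.5
eef_pos: [0.5394, 0.2003, 0.2071]
eef_rot: [[-0.89, -0.457, -0.004], [-0.457, 0.89, -0.001], [0.004, 0.001, -1.0]]
contact_force: [0.7, -0.3, -1.9]
gripper_width: 0.149
t: 6.75
eef_pos: [0.5402, 0.2006, 0.2089]
eef_rot: [[-0.892, -0.451, -0.001], [-0.451, 0.892, -0.0], [0.001, 0.0, -1.0]]
contact_force: [0.5, 0.1, -2.0]
gripper_width: 0.15
top 12 [[0.5205 0.1721 0.1829]
 [0.5249 0.1762 0.1843]
 [0.5293 0.1812 0.1896]]
side 202 [[0.5062 0.1808 0.1825]
 [0.527  0.2243 0.1868]
 [0.5583 0.2388 0.19  ]]
[0.5404079  0.20075013 0.20938458] [[-8.91876782e-01 -4.52278307e-01 -3.73399062e-04]
 [-4.52278292e-01  8.91876858e-01 -1.28502148e-04]
 [ 3.91144717e-04  5.42722077e-05 -9.99999922e-01]]
```

View pics/c3.png

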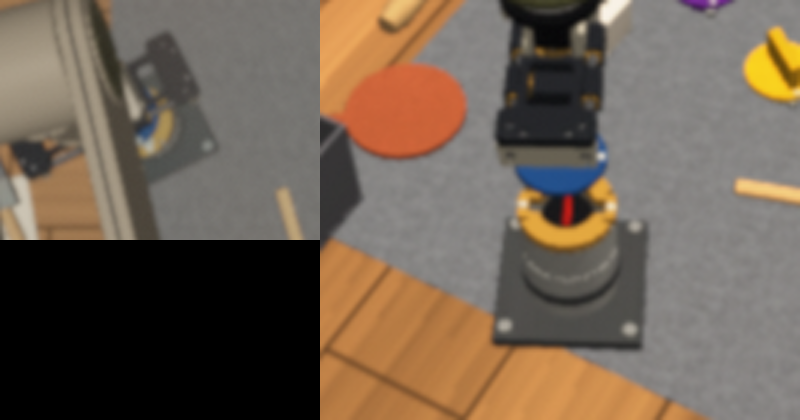

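```bash
cat > fit.py <<'E'
from h import *
from scipy.optimize import least_squares
def fit(f,c,R,z0,z1,kind,arc=None,up=4):
    s=np.load(f);K=s["K"];T=s["T"]
    def proj(p):
        q=np.c_[p,np.ones(len(p))]@T.T; return np.c_[q[:,0]/q[:,2]*K[0,0]+K[0,2],q[:,1]/q[:,2]*K[1,1]+K[1,2]]
    a=np.linspace(0,2*np.pi,180)
    def hull(x,y,R):
        p=np.vstack([np.c_[x+R*np.cos(a),y+R*np.sin(a),0*a+z] for z in(z0,z1)])
        return cv2.convexHull(proj(p).astype(np.float32))
    h0=hull(*c,R);lo=h0.min((0,1)).astype(int)-5;hi=h0.max((0,1)).astype(int)+6
    im=cv2.resize(s["img"][lo[1]:hi[1],lo[0]:hi[0]],None,fx=up,fy=up,interpolation=cv2.INTER_CUBIC)
    hsv=cv2.cvtColor(im,cv2.COLOR_RGB2HSV).astype(int);H,S,V=hsv[...,0],hsv[...,1],hsv[...,2]
    if kind=="blue": m=(H>95)&(H<125)&(S>(s["blue"] if "blue" in s else 90))
    else: m=(H>12)&(H<30)&(S>95)&(V>90)
    cs=max(cv2.findContours(m.astype(np.uint8),cv2.RETR_EXTERNAL,cv2.CHAIN_APPROX_NONE)[0],key=cv2.contourArea)[:,0]
    q=(cs+.5)/up-.5+lo
    cen=proj(np.array([[*c,(z0+z1)/2]]))[0]
    if arc is not None: q=q[arc(q-cen)]
    q=q.astype(np.float32)
    def res(p):
        h=hull(p[0],p[1],p[2]); return np.array([cv2.pointPolygonTest(h,(float(x),float(y)),True) for x,y in q])
    r=least_squares(lambda p:np.r_[res(p),(p[2]-R)*1e3],[*c,R],loss="soft_l1",f_scale=.4,diff_step=1e-3,x_scale=[.01]*3)
    print(f,kind,len(q),r.x.round(4),"rms px",np.sqrt(np.mean(res(r.x)**2)).round(2));return r.x
if __name__=="__main__":
    for f in("top0.npz","side0.npz"):
        fit(f,(.54,.2),.041,.11,.12,"brass"); fit(f,(.538,-.282),.038,.024,.030,"blue", lambda d: d[:,1]>2 if f[0]=="s" else d[:,1]<99)
    fit("side2.npz",(.54,.2),.041,.11,.12,"brass",lambda d:d[:,1]>0)
    for dz in(.0,-.003): fit("side2.npz",(.54,.2),.038,.184+dz,.190+dz,"blue",lambda d:d[:,1]>1)
E
python3 fit.py
```

```text
top0.npz brass 573 [0.5329 0.2307 0.0373] rms px 4.89
top0.npz blue 252 [ 0.5382 -0.284   0.0348] rms px 0.86
side0.npz brass 395 [0.5392 0.2006 0.0409] rms px 0.8
side0.npz blue 98 [ 0.5369 -0.2813  0.0344] rms px 0.59
side2.npz brass 294 [0.5385 0.2025 0.0391] rms px 4.55
side2.npz blue 260 [0.5379 0.2065 0.0317] rms px 3.99
side2.npz blue 260 [0.5392 0.2045 0.0319] rms px 3.99
```

```bash
python3 - <<'E'
t=open("fit.py").read()
t=t.replace("    cs=max(","""    Pu=cv2.resize(s["P"][lo[1]:hi[1],lo[0]:hi[0]].astype(np.float32),None,fx=up,fy=up,interpolation=cv2.INTER_NEAREST)
    m&=cv2.dilate(((Pu[...,2]>z0-.02)&(np.hypot(Pu[...,0]-c[0],Pu[...,1]-c[1])<R+.012)).astype(np.uint8),np.ones((5,5)))>0
    cs=max(""")
t=t.replace("[:,0]\n    q=(cs","""[:,0]
    hh=cv2.convexHull(cs); cs=np.array([p for p in cs if abs(cv2.pointPolygonTest(hh,(float(p[0]),float(p[1])),True))<1.5])
    q=(cs""")
t=t.replace("(p[2]-R)*1e3","(p[2]-R)*3e3")
open("fit.py","w").write(t)
E
python3 fit.py
python3 - <<'E'
import numpy as np,cv2
s=np.load("side2.npz");im=s["img"][215:280,190:260];print(im.shape)
cv2.imwrite("pics/c4.png",cv2.resize(im,None,fx=9,fy=9,interpolation=cv2.INTER_NEAREST)[...,::-1])
E
```

```text
top0.npz brass 141 [0.5385 0.2028 0.0391] rms px 0.68
top0.npz blue 208 [ 0.5382 -0.284   0.0352] rms px 0.12
side0.npz brass 333 [0.5392 0.2005 0.0412] rms px 0.15
side0.npz blue 88 [ 0.5375 -0.2855  0.0379] rms px 0.18
side2.npz brass 178 [0.5391 0.201  0.0411] rms px 0.13
side2.npz blue 150 [0.5386 0.2048 0.0348] rms px 1.11
side2.npz blue 150 [0.5399 0.2028 0.0349] rms px 1.11
(65, 70, 3)
```

View pics/c4.png

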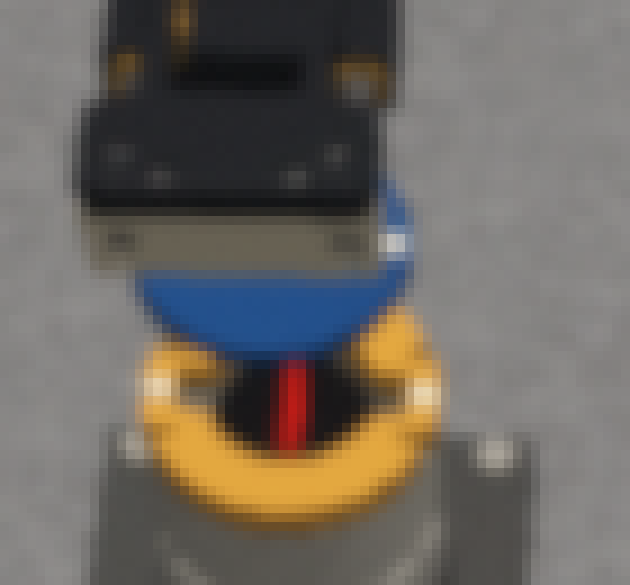

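Run:
```python
import fit,re
src=open("fit.py").read().replace("3e3","1e5").replace("arc(q-cen)","arc(q)").split("if __name__")[0]
exec(src)
for dz in(.001,-.001,-.003):
    fit("side2.npz",(.54,.2),.038,.184+dz,.190+dz,"blue",lambda q:(q[:,1]>247)|((q[:,0]>233)&(q[:,1]>238)))
fit("side2.npz",(.539,.2),.041,.11,.12,"brass",lambda q:q[:,1]>252)
```

```text
side2.npz blue 122 [0.5414 0.2021 0.038 ] rms px 0.61
side2.npz blue 122 [0.5422 0.2009 0.038 ] rms px 0.6
side2.npz blue 122 [0.543  0.1997 0.038 ] rms px 0.6
side2.npz brass 223 [0.5389 0.2011 0.041 ] rms px 0.28
```

```bash
python3 -m crank '[0.002,0.0007,0.01,0,0,0,0, 0.002,0.0007,0.025,0,0,0,0, 0.002,0.0007,0.035,0,0,0,0, 0.002,0.0007,0.035,0,0,0,0, 0.002,0.0007,0.035,0,0,0,0]'
python3 - <<'E'
from h import *
exec(open("fit.py").read().replace("3e3","1e5").replace("arc(q-cen)","arc(q)").split("if __name__")[0])
for n in("top","side"):
    s=robot.snapshot(n); P,ok=cloud(s); np.savez(n+"3.npz",img=s["image"],P=P,ok=ok,K=s["K"],T=s["camera_from_world"])
o=robot.observe();print(o["eef_pos"],o["contact_force"])
im=np.load("side3.npz")["img"][220:285,185:265]
cv2.imwrite("pics/c5.png",cv2.resize(im,None,fx=9,fy=9,interpolation=cv2.INTER_CUBIC)[...,::-1])
E
```

```text
t: 7.27
eef_pos: [0.5375, 0.2004, 0.1734]
eef_rot: [[-0.891, -0.453, -0.002], [-0.453, 0.891, -0.001], [0.002, 0.0, -1.0]]
contact_force: [-0.1, -0.5, -1.4]
gripper_width: 0.145
[0.53863641 0.20070886 0.17513525] [ 0.02887087 -0.42158228 -1.34849146]
```

View pics/c5.png

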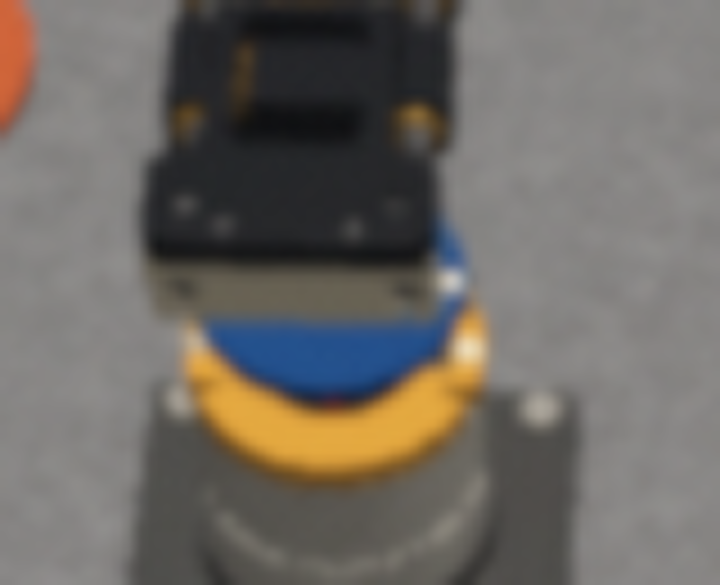

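Run:
```python
from h import *
exec(open("fit.py").read().replace("3e3","1e5").replace("arc(q-cen)","arc(q)").split("if __name__")[0])
h=.1749-.0495
# arcs: flange bottom edge rows>257, right edge col>235 rows 247-252
for sel,nm in((lambda q:(q[:,1]>257),"low"),(lambda q:(q[:,1]>257)|((q[:,0]>235)&(q[:,1]>245)&(q[:,1]<250)),"low+right")):
  for dz in(0,-.002):
    print(nm,dz);fit("side3.npz",(.54,.2),.038,h+.024+dz,h+.03+dz,"blue",sel)
fit("side3.npz",(.539,.2),.041,.11,.12,"brass",lambda q:q[:,1]>262)
# white marks: centroids weighted, in side3
s=np.load("side3.npz");g=s["img"].astype(float)
for (u0,v0,z) in((235,251,h+.03),(237,258.7,.12)):
    U,V=np.meshgrid(np.arange(u0-2,u0+3),np.arange(int(v0)-2,int(v0)+3)); w=np.clip(g[V,U].min(-1)-90,0,None)
    u,v=(w*U).sum()/w.sum(),(w*V).sum()/w.sum(); print(u,v,at(s,u,v,z))
s=np.load("side0.npz");g=s["img"].astype(float);print(g[252:262,203:242].min(-1).astype(int))
```

```text
low 0
side3.npz blue 105 [0.5384 0.2006 0.038 ] rms px 0.36
low -0.002
side3.npz blue 105 [0.5393 0.1994 0.038 ] rms px 0.35
low+right 0
side3.npz blue 105 [0.5384 0.2006 0.038 ] rms px 0.36
low+right -0.002
side3.npz blue 105 [0.5393 0.1994 0.038 ] rms px 0.35
side3.npz brass 157 [0.539  0.2011 0.041 ] rms px 0.12
235.0875145857643 250.8728121353559 [[0.5064153  0.18935641 0.1554    ]]
237.10991636798087 258.2508960573477 [[0.50463005 0.18380738 0.12      ]]
[[124 125 124 123 112  87  64  59  61  62  60  60  55  49  41  38  35  35
   36  37  36  35  35  36  41  47  54  59  61  62  62  61  68  86 109 125
  130 131 131]
 [124 125 126 117  99  76  55  55  60  61  59  55  47  39  37  40  43  43
   49  54  52  46  41  35  35  37  44  54  60  62  61  61  60  68  93 118
  127 127 129]
 [124 124 122 107  84  67  58  56  58  58  55  47  41  41  48  51  46  40
   41  44  44  41  39  39  41  40  39  45  57  61  61  59  56  56  77 106
  123 126 125]
 [124 123 117  97  78  69  60  51  49  50  45  42  44  48  48  42  36  31
   28  29  27  28  29  33  39  43  42  40  49  56  58  57  57  59  68  94
[... 294 characters left out ...]
  40  37  35  49  88 123 124 111
  113 122 125]
 [128 127 130 142 159 145  99  75  72  71  66  56  36  26  23  21  21  22
   22  22  22  20  22  21  22  24  30  40  46  44  43  61 117 164 165 140
  121 124 126]
 [125 122 114 106 110 103  83  82  85  83  72  49  29  22  22  22  22  22
   20  22  22  21  22  22  22  22  27  37  52  59  60  70 111 150 153 136
  123 126 126]
 [123 119 105  79  71  70  67  72  76  76  65  40  26  22  22  22  21  22
   20  22  23  22  23  23  21  22  26  35  52  64  67  69  83 102 105 109
  120 128 128]
 [120 117 102  70  57  58  60  64  67  66  57  35  25  23  22  22  21  22
   21  22  22  24  22  22  23  24  27  38  52  62  63  63  65  67  71  91
  118 129 130]]
```

```bash
python3 -m crank '[-0.0005,0,0.003,0,0,0,0, -0.0005,0,0.006,0,0,0,0, -0.0005,0,0.009,0,0,0,0, -0.0005,0,0.012,0,0,0,0, -0.0005,0,0.012,0,0,0,0]'
python3 -m crank '[0,0,0.002,0,0,0,0, 0,0,0.004,0,0,0,0, 0,0,0.006,0,0,0,0, 0,0,0.008,0,0,0,0, 0,0,0.008,0,0,0,0]'
```

```text
t: 7.78
eef_pos: [0.5392, 0.2008, 0.1629]
eef_rot: [[-0.891, -0.453, 0.001], [-0.453, 0.891, 0.0], [-0.001, -0.0, -1.0]]
contact_force: [-0.0, -0.7, 2.4]
gripper_width: 0.15
t: 8.2
eef_pos: [0.5391, 0.2007, 0.156]
eef_rot: [[-0.891, -0.453, 0.001], [-0.453, 0.891, -0.0], [-0.001, -0.001, -1.0]]
contact_force: [-4.9, -2.7, 1.5]
gripper_width: 0.146
```

```bash
python3 -m crank '[0.0006,0,0.001,0,0,0,0, 0.0006,0,0.002,0,0,0,0, 0.0006,0,0.003,0,0,0,0, 0.0006,0,0.004,0,0,0,0, 0.0006,0,0.004,0,0,0,0]'
python3 - <<'E'
from h import *
for n in("side",):
    s=robot.snapshot(n); P,ok=cloud(s); np.savez(n+"4.npz",img=s["image"],P=P,ok=ok,K=s["K"],T=s["camera_from_world"])
o=robot.observe();print(o["eef_pos"],o["contact_force"],o["moment"])
im=s["image"][220:285,185:265]
cv2.imwrite("pics/c6.png",cv2.resize(im,None,fx=9,fy=9,interpolation=cv2.INTER_CUBIC)[...,::-1])
E
```

```text
t: 8.62
eef_pos: [0.5392, 0.2007, 0.1518]
eef_rot: [[-0.891, -0.453, 0.002], [-0.453, 0.891, 0.0], [-0.002, -0.001, -1.0]]
contact_force: [-0.7, -0.7, 7.4]
gripper_width: 0.149
[0.53919242 0.20070825 0.15186739] [ 0.05472602 -1.39955121  6.36834378] [-0.14006012  0.14472659  0.00181358]
```

View pics/c6.png

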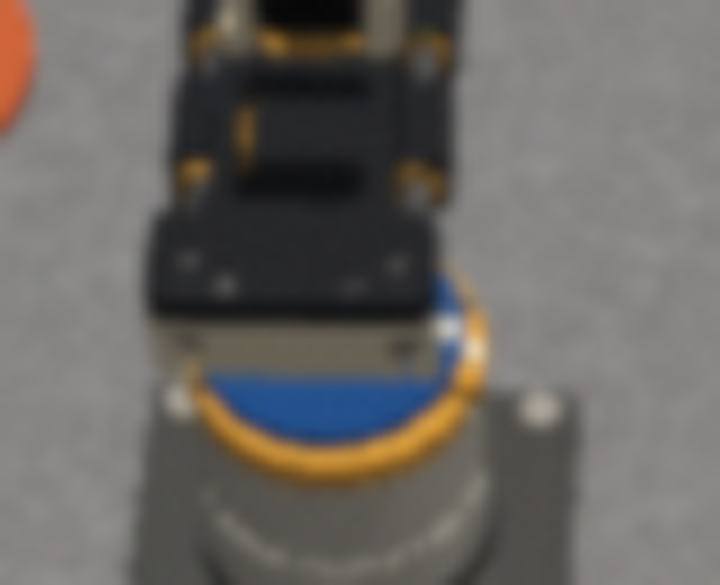

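```bash
python3 -m crank '[0,0,0,0,0,0,0, 0,0,0.0015,0,0,0,0, 0,0,0.003,0,0,0,0, 0,0,0.0045,0,0,0,0, 0,0,0.0055,0,0,0,0]' 55
python3 -m crank '[0,0,0.0007,0,0,0,0, 0,0,0.0014,0,0,0,0, 0,0,0.0014,0,0,0,0]'
python3 -c "
from h import *
o=robot.observe();print(o['eef_pos'],o['contact_force'],o['moment'])"
```

```text
t: 9.08
eef_pos: [0.5399, 0.201, 0.1488]
eef_rot: [[-0.891, -0.454, 0.004], [-0.454, 0.891, 0.001], [-0.004, -0.001, -1.0]]
contact_force: [-7.1, -2.9, 26.2]
gripper_width: 0.143
t: 9.33
eef_pos: [0.54, 0.2011, 0.1487]
eef_rot: [[-0.891, -0.454, 0.005], [-0.454, 0.891, 0.001], [-0.005, -0.001, -1.0]]
contact_force: [-9.7, -3.4, 28.6]
gripper_width: 0.146
[0.53997834 0.20109229 0.14869698] [-9.67417054 -3.41388769 28.64857281] [-0.69475137  2.1615043   0.00483634]
```

Run:
```python
from h import *
s=robot.snapshot("side"); P,ok=cloud(s); np.savez("side5.npz",img=s["image"],P=P,ok=ok,K=s["K"],T=s["camera_from_world"])
for f in("side2.npz","side3.npz","side4.npz","side5.npz"):
    q=np.load(f);hsv=cv2.cvtColor(q["img"],cv2.COLOR_RGB2HSV).astype(int);Q=q["P"]
    w=(np.hypot(Q[...,0]-.54,Q[...,1]-.2)<.045)&(hsv[...,0]>95)&(hsv[...,0]<125)&(hsv[...,1]>150); w=cv2.erode(w.astype(np.uint8),np.ones((3,3)))>0
    br=(np.hypot(Q[...,0]-.54,Q[...,1]-.2)<.045)&(hsv[...,0]>12)&(hsv[...,0]<30)&(hsv[...,1]>140)&(Q[...,2]<.13)&(Q[...,2]>.1)
    print(f,w.sum(),np.median(Q[w][:,2]).round(4),Q[w][:,2].std().round(4),"brass",br.sum(),np.median(Q[br][:,2]).round(4))
im=s["image"][220:285,185:265]
cv2.imwrite("pics/c7.png",cv2.resize(im,None,fx=9,fy=9,interpolation=cv2.INTER_CUBIC)[...,::-1])
```

```text
side2.npz 81 0.1871 0.0019 brass 349 0.1198
side3.npz 65 0.152 0.0016 brass 264 0.1198
side4.npz 43 0.1294 0.0019 brass 120 0.1187
side5.npz 40 0.1261 0.0019 brass 95 0.118
```

View pics/c7.png

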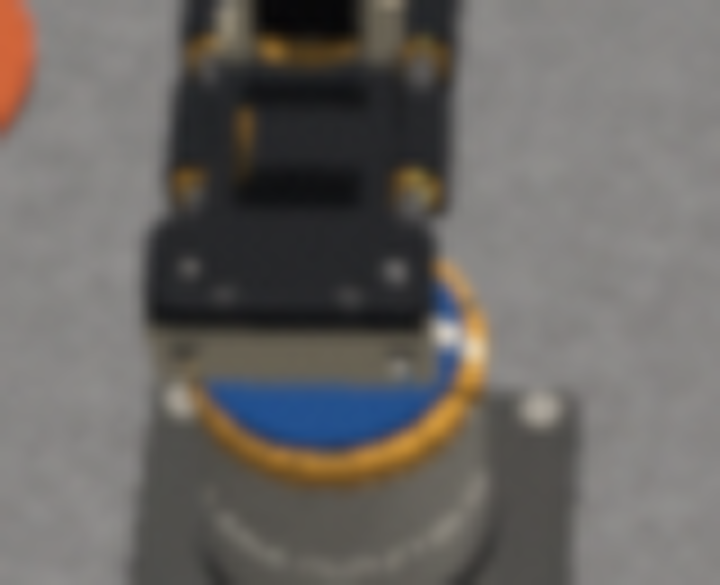

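```bash
python3 -m crank '[0.0004,0.0002,-0.0005,0,0,0,0, 0.0007,0.0004,-0.0014,0,0,0,0, 0.0007,0.0004,-0.0014,0,0,0,0]'
python3 -m crank '[0,0,0,0,0,4,0, 0,0,0,0,0,8,0, 0,0,0,0,0,12,0, 0,0,0,0,0,16,0, 0,0,0,0,0,20,0]'
python3 -c "
from h import *
o=robot.observe();print(o['eef_pos'],o['contact_force'],o['moment'])"
```

```text
t: 9.63
eef_pos: [0.5398, 0.201, 0.1489]
eef_rot: [[-0.891, -0.453, 0.006], [-0.453, 0.891, 0.001], [-0.006, -0.002, -1.0]]
contact_force: [-2.2, -1.3, 18.0]
gripper_width: 0.149
t: 10.05
eef_pos: [0.5397, 0.2009, 0.1488]
eef_rot: [[-0.993, -0.118, 0.006], [-0.118, 0.993, 0.001], [-0.006, 0.0, -1.0]]
contact_force: [-1.8, -3.9, 18.8]
gripper_width: 0.146
[0.53971179 0.20086228 0.14883364] [-1.82635129 -3.85808123 18.80270879] [-0.50501182  0.66651193  0.27130282]
```

```bash
python3 -m crank '[0,0,0,0,0,4,0, 0,0,0,0,0,8,0, 0,0,0,0,0,12,0, 0,0,0,0,0,16,0, 0,0,0,0,0,20,0]'
python3 -m crank '[0,0,0,0,0,4,0, 0,0,0,0,0,8,0, 0,0,0,0,0,12,0, 0,0,0,0,0,16,0, 0,0,0,0,0,20,0]'
python3 -m crank '[0,0,0,0,0,4,0, 0,0,0,0,0,8,0, 0,0,0,0,0,12,0, 0,0,0,0,0,16,0, 0,0,0,0,0,20,0]'
python3 -m crank '[0,0,0,0,0,4,0, 0,0,0,0,0,8,0, 0,0,0,0,0,11,0, 0,0,0,0,0,11,0, 0,0,0,0,0,11,0]'
python3 - <<'E'
from h import *
s=robot.snapshot("side"); P,ok=cloud(s); np.savez("side6.npz",img=s["image"],P=P,ok=ok,K=s["K"],T=s["camera_from_world"])
t=robot.snapshot("top")["image"]
o=robot.observe();print(o["eef_pos"],o["eef_rot"],o["contact_force"],o["moment"],o["gripper_width"],o["joint_positions"])
hsv=cv2.cvtColor(s["image"],cv2.COLOR_RGB2HSV).astype(int)
w=(np.hypot(P[...,0]-.54,P[...,1]-.2)<.045)&(hsv[...,0]>95)&(hsv[...,0]<125)&(hsv[...,1]>150);w=cv2.erode(w.astype(np.uint8),np.ones((3,3)))>0
print(w.sum(),np.median(P[w][:,2]))
a=cv2.resize(s["image"][205:285,185:265],(480,480),interpolation=cv2.INTER_CUBIC);b=cv2.resize(t[175:235,170:230],(310,310),interpolation=cv2.INTER_CUBIC)
O=np.zeros((480,790,3),np.uint8);O[:,:480]=a;O[:310,480:]=b;cv2.imwrite("pics/c8.png",O[...,::-1])
E
```

```text
t: 10.47
eef_pos: [0.5396, 0.2007, 0.1488]
eef_rot: [[-0.973, 0.229, 0.006], [0.229, 0.973, 0.001], [-0.005, 0.002, -1.0]]
contact_force: [-2.5, -3.5, 18.4]
gripper_width: 0.148
t: 10.88
eef_pos: [0.5396, 0.2006, 0.1488]
eef_rot: [[-0.837, 0.548, 0.005], [0.548, 0.837, 0.0], [-0.004, 0.003, -1.0]]
contact_force: [-2.7, -4.9, 19.1]
gripper_width: 0.148
t: 11.3
eef_pos: [0.5393, 0.2007, 0.1487]
eef_rot: [[-0.599, 0.801, 0.005], [0.801, 0.599, 0.001], [-0.002, 0.004, -1.0]]
contact_force: [-4.8, -3.7, 19.2]
gripper_width: 0.148
t: 11.72
eef_pos: [0.5392, 0.2009, 0.1488]
eef_rot: [[-0.438, 0.899, 0.005], [0.899, 0.438, 0.001], [-0.001, 0.004, -1.0]]
contact_force: [-4.0, -2.5, 19.6]
gripper_width: 0.148
[0.53920674 0.20090141 0.14879119] [[-0.43782865  0.89904689  0.00455699]
 [ 0.89905777  0.43782886  0.00100582]
 [-0.0010909   0.00453738 -0.99998911]] [-4.39975858 -2.83390569 19.65829281] [-0.39289526  1.12490946  0.07117487] 0.14635290686556002 [ 2.67706059e-01  1.14152182e-01  1.66086834e+00 -2.40650953e-04
  1.36191139e+00 -1.85429467e-01]
206 0.1280578461024829
```

View pics/c8.png

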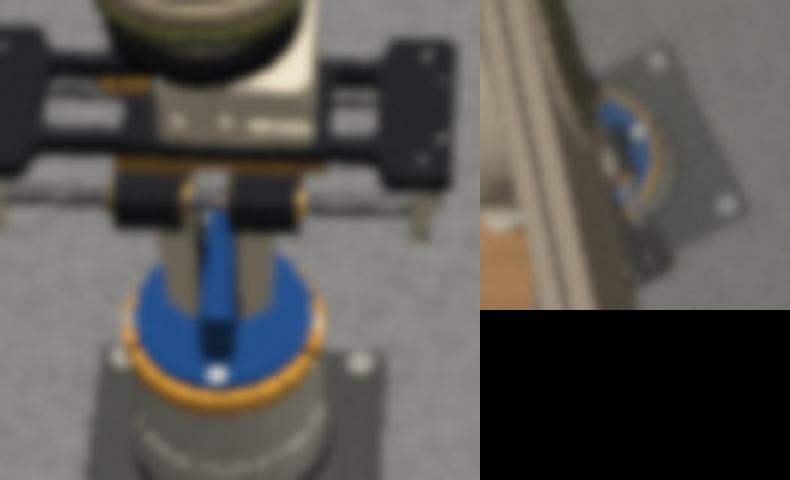

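Run:
```python
from h import *
def sel(f,c,lo,hi,r0,r1,hue,zr):
    q=np.load(f);hsv=cv2.cvtColor(q["img"],cv2.COLOR_RGB2HSV).astype(int);Q=q["P"];r=np.hypot(Q[...,0]-c[0],Q[...,1]-c[1])
    m=(r>r0)&(r<r1)&(hsv[...,0]>hue[0])&(hsv[...,0]<hue[1])&(hsv[...,1]>120)&(Q[...,2]>zr[0])&(Q[...,2]<zr[1])&q["ok"]
    z=Q[m][:,2];print(f,m.sum(),np.percentile(z,[25,50,75]).round(4),z.mean().round(4))
B=(95,125)
sel("side0.npz",(.537,-.283),0,0,.012,.032,B,(.02,.042))
sel("side0.npz",(.539,.201),0,0,.026,.036,(12,30),(.11,.13))
sel("side6.npz",(.539,.201),0,0,.012,.032,B,(.115,.138))
q=np.load("side0.npz");Q=q["P"]
for c in((.539,.10),(.62,.2),(.45,.25),(.53,-.23)):
    m=np.hypot(Q[...,0]-c[0],Q[...,1]-c[1])<.02;print(c,np.median(Q[m][:,2]).round(4))
exec(open("fit.py").read().replace("3e3","1e5").replace("arc(q-cen)","arc(q)").split("if __name__")[0])
for h in(.096,.099): fit("side6.npz",(.539,.201),.038,h+.024,h+.03,"blue",lambda q:(q[:,1]>257))
fit("side6.npz",(.539,.2),.041,.11,.12,"brass",lambda q:q[:,1]>262)
```

```text
side0.npz 107 [0.0291 0.0313 0.0343] 0.0322
side0.npz 247 [0.1191 0.1207 0.122 ] 0.1203
side6.npz 199 [0.1256 0.1268 0.1283] 0.1272
(0.539, 0.1) 0.0012
(0.62, 0.2) 0.002
(0.45, 0.25) 0.0011
(0.53, -0.23) 0.0018
side6.npz blue 135 [0.5417 0.1958 0.038 ] rms px 0.41
side6.npz blue 135 [0.5405 0.1976 0.038 ] rms px 0.43
side6.npz brass 158 [0.539 0.201 0.041] rms px 0.12
```

```bash
python3 -m crank '[0,0,0.0003,0,0,1,0, 0,0,0.0003,0,0,1,0, 0,0,0.0003,0,0,1,0, 0,0,0.0003,0,0,1,0]'
python3 -c "
from h import *
o=robot.observe();print(o['contact_force'],o['moment'],o['joint_vel'])
print(robot.finish_job())"
```

```text
t: 12.15
eef_pos: [0.5392, 0.201, 0.1487]
eef_rot: [[-0.422, 0.906, 0.005], [0.906, 0.422, 0.001], [-0.001, 0.005, -1.0]]
contact_force: [-5.5, -3.1, 21.8]
gripper_width: 0.146
[-5.47879834 -3.12049632 21.78822429] [-0.40868756  1.30227674  0.19718549] [-7.34633775e-05 -4.31124431e-04 -1.88175172e-03  1.21432624e-03
 -4.68857890e-04  1.19384187e-03]
the job is handed in; nothing more can be done
None
```

I gripped the larger blue cap by its wing, put it into the extruder mouth, pressed it down and turned it about 91–92° clockwise. I handed the job in at about 12.2 s with the gripper still holding and pushing.

**Last checks**
- **Grip:** the 55 N grip command was in force, and the opening stayed steady at about 14 mm, the thickness of the bar.
- **Pressed home:** I was pushing with about 22 N against a hard stop, more than the roughly 12 N the spring gives. By depth, the flange top was 6.1 mm above the lip, which matches the flange thickness.
- **Position:** the tool was upright within 0.005 rad, within about 0.5 mm of the mouth's measured centre, and at rest.
- **Turned:** the side picture showed the wing and its white mark turned across the slots.
- **Everything else:** the planned path stayed clear of the yellow cap and the other loose things. I did not measure them again at the end.

**What disagreed**
- **Flange outline fit:** fitting the flange edge after the turn put the cap 4–6 mm off centre or a little high. I put this down to blurred colour at the flange edge, because the hard stop, the depth and the forces all indicated home.
- **Spring force partway down:** it read about 2 N lower than that depth should give.
- **Follower:** I could not see its angle, so I inferred it from the cap's turn, allowing for the play.

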